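# Key the trinket-box lid onto its pin and press it shut

## Robot

A 6-joint arm with a two-finger parallel gripper is mounted at the origin on the work surface. World frame = base frame: x ahead of the robot, y to its left, z up, the work surface at z = 0. Lengths are in m, angles in rad, forces in N, time in s.
With the tool pointing down it reaches from about 0.25 to 0.725 m from the base axis. Payload 4 kg.
Tool frame: the origin (TCP) lies midway between the tips of the shut fingers; the grasp point (between the pads) lies 19 mm behind it; z points along the fingers, y is the direction in which the jaws open and shut (so a half turn about z gives the same grasp; the last joint's range is limited). The gripper opens to 85 mm and grips with 20 to 120 N. Pads are 22 mm wide; open, the fingers measure 114 mm over their backs; the gripper's body (76 mm by 85 mm) begins 54 mm behind the grasp point. The pads swing forward as they close: fully open they stand 13 mm farther back than shut.
Start: joints at [1.183, 0.241, 0.005, 1.335, 0, 1.571], TCP at [0.189, 0.463, 0.231] pointing down, gripper open.
Joint ranges: [-2.72, 2.72], [-1.05, 1.87], [-1.09, 1.28], [-1.99, 2.15], [-1.42, 1.44], [-3.14, 3.14]. Speed limits (rad/s): [2.79, 2.79, 3.14, 3.14, 3.14, 3.14].

## Interface

Orientations are given as a unit quaternion [x, y, z, w].
In Python, from workcell import monitor, cams, order gives the robot as it stands.
- The arm moves only by the tool send_rows, never from a script. Its argument "moves" is a list of rows, each a list of 4 numbers: the shift along the tool's x, y, z as a fraction of full scale, then the turn about the tool's z as a fraction of full scale. A call has 1 to 20 rows; each row shifts and turns the commanded pose from where the row before left it, along the tool's axes as they then stand; what a row does not reach is not made up. Full scale, the value 1, is 100 cm for a shift and 0.1 rad for a turn. A row lasts 1/10 s, in which the tool goes at most 50 mm and 8.59 degrees, less where a joint would pass 70% of its speed; a pose out of reach is approached as far as the arm can. A call with a number of a shift or a turn outside -1 to 1 is refused whole. A call with a gripper value outside its range is refused whole. "claw" is the gripper's target within -1 to 1 (fully open at 1, half-way at 0, shut at -1), set as the call begins (left out, the last holds). The fingers move at their own pace and stop on an object; the grip force is fixed at half the most. Time passes only in rows, so rows that do not move let the fingers close. It gives the time, the measured TCP pose, the force and the opening at its end, in the units of the state.
- monitor.get_obs(): the state, without advancing time (a new reading comes with each control period).
- cams.camera(name): name is "scene" or "side" or "wrist"; returns (picture, depth): 400x640x3 uint8, blue, green, red; 400x640 float32, m along the optical axis (not along the pixel's ray), 0 where there is no reading.
- cams.camera_info(name): a dict with "intrinsics" (3x3 intrinsics, pixels), "T" (4x4, takes a point from camera to world coordinates); the wrist camera has in their place "mount" (4x4, takes a point from camera to tool coordinates, whose origin is the TCP and whose axes are the flange's). Camera axes: x right, y up, looking along -z (the intrinsics and any distortion apply to the point x, -y, -z); pixel columns grow to the right and rows downward; lengths in m; the calibration is good to about 2 mm. A picture is of the moment at which its call begins: read the wrist's pose just before it. camera_info takes no time and is no camera call.
- order.job_done(): hands the job in, once; it reports no verdict.
The state is a dict: "clock": time; "joint_pos": joint angles; "joint_vel": joint speeds; "tau": joint torques, N m; "eef_pos": TCP position; "tool_rot": TCP orientation; "ft_force": force on the tool from outside, world axes, zero at the start; "ft_torque": the same for the moment, N m; "grip_width": finger opening in m.
Only numpy, scipy, OpenCV 4.12 (cv2) and the standard library are available. Lean on these libraries where they do the work, as an engineer would, in place of code of your own. Each camera call takes 0.05 s, during which the arm holds its last target.

## Task

The trinket box on the console is not shut: its round wooden lid is turned the wrong way and stands high. With a fingertip push the lid's knob round until the notch in the lid's edge is over the steel pin on the box, then press the lid down until it is fully home. Only push and press: do not lift the lid, and leave the remote, toy block, bowl and coaster rack where they are.

Things in the scene. Friction and masses are not known exactly. Their poses are not given: they have to be found in the camera images.
- box_pin (a point): tip of the upright dark steel pin (8 mm thick, domed, 8 mm tall) on the rim of the round white ceramic trinket box; the pin's axis is 52 mm from the box's axis, so half of it shows beyond the lid's edge, on a small square lug of the rim. The box (114 mm across the rim, 50 mm high to the top of the rim, the lug reaching 68 mm from its axis) is fixed to the console
- lid_notch (a point): the mouth of the one notch in the lid's edge, on the lid's top face, 52 mm from its centre (the outer edge of the lid). The notch is 16 mm wide and about 10 mm deep towards the centre, cut through the lid. The lid can seat only when this point is over the pin (within about 4 mm sideways)
- lid_centre (a point): centre of the flat top face of the round wooden lid (104 mm across, 8 mm thick, brown with a paler flat inlay inside the rim), on the box's axis. The top face is 67 mm above the console at first and 58.5 mm when the lid is home. The lid turns about this upright axis freely either way without end stops; its seal gives steady friction (about 3 to 4 N at the knob) and it stays where it is left
- lid_knob (a point): middle of the top of the upright round dark brown knob on the lid (16 mm thick, 22 mm tall above the lid's top face), 36 mm from the lid's centre, straight across from the notch
- lid (a joint): how far the lid is pressed down, m: 0 as found (standing high, underside 1 mm above the pin's tip), 0.0085 fully home, negative if lifted. The seal makes it stay where it is left; pushing it down takes about 7 N, anywhere on its top; off the notch it stops on the pin at about 0.001 to 0.002
- remote: white remote control 160 x 44 x 18 mm lying flat, long along its x; origin at the centre of its underside. Leave alone
- block: wooden toy block, 45 mm cube; origin at the centre of its underside. Leave alone
- bowl: steel bowl 120 mm across, 50 mm high; origin at the centre of its underside. Leave alone
- rack: grey plastic coaster rack 110 x 100 mm with three cork coasters upright in its slots, 97 mm high; origin at the centre of its underside. Leave alone
Mind the look-alikes: they are no part of the job. There is more than one size of the part that bears box_pin; the job needs the largest.

How it is judged:
At the end, for the whole second after the job is handed in: the lid is pressed down at least 6.5 of its 8.5 mm with its notch round the pin (notch mouth within 6 mm of the pin, seen from above), and the remote, block, bowl and rack are within 15 mm of where they stood (value of joint lid above 0.0065 m and horizontal distance between lid_notch and box_pin below 0.006 m and distance of each of remote, block, bowl, rack from where it was at the start of the episode below 0.015 m); the robot touches nothing.
It fails at once if the lid is lifted more than 3 mm (value of joint lid below -0.003 m).
It fails at once if a bystander is pushed, lifted or carried more than 15 mm (distance of any of remote, block, bowl, rack from where it was at the start of the episode above 0.015 m).
It also fails if it takes over 48 s, if anything falls off the work surface, if the arm or the gripper's body presses on something with over 40 N, if the wrist force passes 120 N, or if a joint passes its speed limit or range.

## Working session

There is one attempt and no reset: what is moved stays moved. The work goes in short steps, Python scripts to look and compute and a tool call to move; the robot and the scene stay as the last step left them, time stands still between calls to the robot, and variables do not carry over. Pictures are saved under pics/ and viewed, and the job is handed in when it is done.

Besides the shell and the picture viewer there is one more tool, called by a JSON object that holds its "method" and its "body", one argument or row to a line. send_rows: Moves the arm, as the interface text tells. Its arguments: {"type":"object","properties":{"moves":{"type":"array","items":{"type":"array","items":{"type":"number","minimum":-1,"maximum":1}}},"claw":{"type":"number"}},"required":["moves"]}

```bash
mkdir -p pics
cat > h.py <<'E'
import numpy as np, cv2
from workcell import monitor, cams, order
from scipy.spatial.transform import Rotation as R
def snap(n,tag):
    o=monitor.get_obs(); p,d=cams.camera(n); i=cams.camera_info(n)
    K=np.array(i["intrinsics"])
    if "T" in i: T=np.array(i["T"])
    else:
        W=np.eye(4);W[:3,:3]=R.from_quat(o["tool_rot"]).as_matrix();W[:3,3]=o["eef_pos"];T=W@np.array(i["mount"])
    cv2.imwrite(f"pics/{tag}.png",p); np.savez(f"{tag}.npz",p=p,d=d,K=K,T=T); return p,d,K,T
def load(tag):
    z=np.load(f"{tag}.npz"); return z["p"],z["d"],z["K"],z["T"]
def ray(u,v,K,T):
    c=np.array([(u-K[0,2])/K[0,0],-(v-K[1,2])/K[1,1],-1.]); return T[:3,3],T[:3,:3]@c
def onz(u,v,z,K,T):
    o,r=ray(u,v,K,T); return o+r*(z-o[2])/r[2]
def proj(P,K,T):
    c=np.linalg.inv(T)@np.append(P,1); return K[0,0]*c[0]/-c[2]+K[0,2], K[1,1]*-c[1]/-c[2]+K[1,2]
def cloud(d,K,T):
    v,u=np.mgrid[:d.shape[0],:d.shape[1]]
    c=np.stack([(u-K[0,2])/K[0,0]*d,-(v-K[1,2])/K[1,1]*d,-d],-1)
    return c@T[:3,:3].T+T[:3,3]
E
python3 - <<'E'
from h import *
for n in ["scene","side","wrist"]:
    p,d,K,T=snap(n,n+"0"); print(n,K[0,0],T[:3,3].round(3),{k:v for k,v in cams.camera_info(n).items() if k not in("T","mount","intrinsics")})
print(monitor.get_obs())
E
```

```text
scene 372.91380142006557 [1.274 0.396 0.665] {}
side 508.61319105981704 [ 0.113 -0.93   0.872] {}
wrist 328.2333313636938 [0.118 0.491 0.372] {}
{'clock': 0.15, 'joint_pos': array([1.18300430e+00, 2.41248153e-01, 4.02728117e-03, 1.33520497e+00,
       1.07583738e-05, 1.57077118e+00]), 'joint_vel': array([-2.25065285e-03,  9.08783143e-05,  3.17185900e-03,  4.26997072e-04,
        1.36560841e-03, -1.52527718e-03]), 'tau': array([ 7.54807243e-04, -3.72634256e+01,  2.52639306e+01,  1.23538479e-02,
        3.88933302e-05, -8.07992990e-06]), 'eef_pos': array([0.18888643, 0.46242585, 0.23061091]), 'tool_rot': array([ 1.92670952e-01,  9.81263084e-01, -7.98452769e-04, -1.62278934e-04]), 'ft_force': array([-0.68982286,  0.64549762,  0.00837625]), 'ft_torque': array([0.03441844, 0.01464014, 0.01227246]), 'grip_width': 0.08531061290234354}
```

View pics/scene0.png

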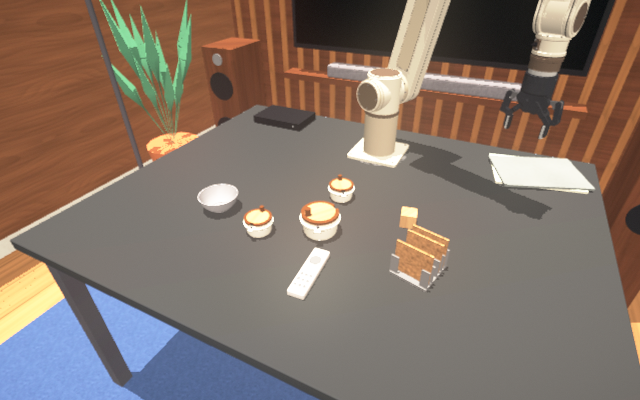

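View pics/side0.png

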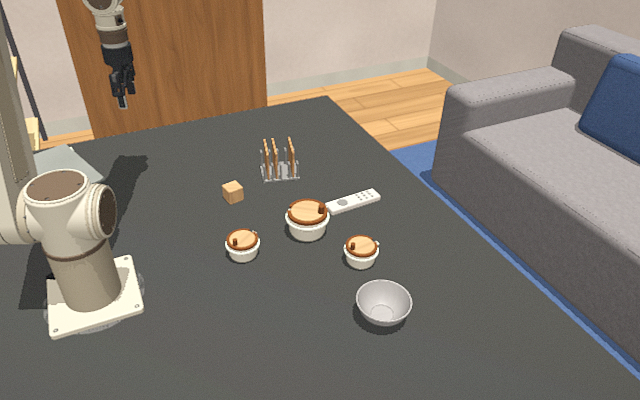

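View pics/wrist0.png

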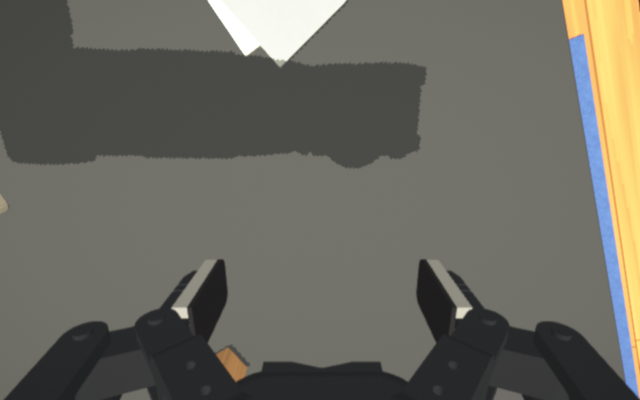

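The largest box is at scene (320,215) and side (307,215). Its knob is at scene (307,211) and side (321,208). The two smaller boxes are the look-alikes. I'll measure now.

Run:
```python
from h import *
for tag,c,kn in [("scene0",(320,212),(307,208)),("side0",(307,211),(321,206))]:
    p,d,K,T=load(tag)
    print(tag,"centre",onz(*c,.067,K,T).round(3),"knob",onz(*kn,.089,K,T).round(3))
    X=cloud(d,K,T); u,v=c
    m=(X[...,2]>.062)&(X[...,2]<.072); m&=(np.hypot(X[...,0]-onz(*c,.067,K,T)[0],X[...,1]-onz(*c,.067,K,T)[1])<.09)
    q=X[m]; print(len(q),q.min(0).round(3),q.max(0).round(3)); 
    r=cv2.resize(p[v-50:v+50,u-65:u+65],None,fx=6,fy=6,interpolation=cv2.INTER_CUBIC); cv2.imwrite(f"pics/{tag}z.png",r)
for n,s in [("block",(409,212)),("rack",(420,262)),("remote",(310,272)),("bowl",(218,192))]:
    p,d,K,T=load("scene0"); print(n,onz(*s,.03,K,T).round(3))
```

```text
scene0 centre [0.544 0.019 0.067] knob [ 0.569 -0.007  0.089]
632 [ 0.486 -0.037  0.062] [0.593 0.066 0.072]
side0 centre [0.535 0.013 0.067] knob [ 0.564 -0.009  0.089]
786 [ 0.484 -0.04   0.062] [0.588 0.069 0.072]
block [0.387 0.226 0.03 ]
rack [0.577 0.306 0.03 ]
remote [0.723 0.082 0.03 ]
bowl [ 0.542 -0.342  0.03 ]
```

```bash
python3 -c "
import cv2,numpy as np
a=cv2.imread('pics/scene0z.png');b=cv2.imread('pics/side0z.png')
cv2.imwrite('pics/z0.png',cv2.resize(np.vstack([a,b]),None,fx=.5,fy=.5))"
```

```text
(no output)
```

View pics/z0.png

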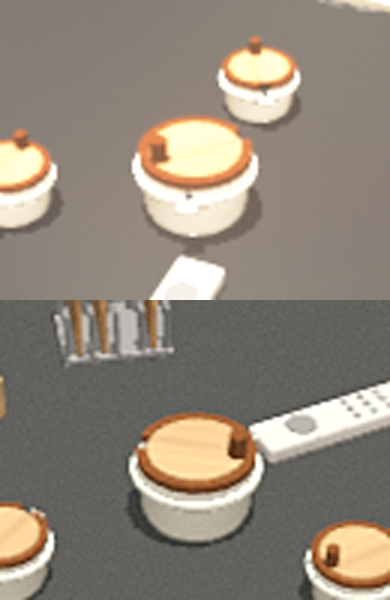

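{"method": "send_rows", "body": {
  "moves": [
    [-0.0438, -0.0218, 0, 0],
    [-0.0438, -0.0218, 0, 0],
    [-0.0438, -0.0218, 0, 0],
    [-0.0438, -0.0218, 0, 0],
    [-0.0438, -0.0218, 0, 0],
    [-0.0438, -0.0218, 0, 0],
    [-0.0438, -0.0218, 0, 0],
    [-0.0438, -0.0218, 0, 0],
    [-0.0438, -0.0218, 0, 0],
    [-0.0438, -0.0218, 0, 0],
    [-0.0438, -0.0218, 0, 0],
    [-0.0438, -0.0218, 0, 0],
    [-0.0438, -0.0218, 0, 0],
    [0, 0, 0, 0],
    [0, 0, 0, 0]
  ],
  "claw": -1
}}

```text
clock: 1.65
eef_pos: [0.609, -0.0159, 0.2298]
tool_rot: [0.194, 0.981, -0.0, -0.001]
ft_force: [-0.4, 0.5, 0.1]
grip_width: -0.0001
```

Run:
```python
from h import *
p,d,K,T=snap("wrist","wrist1"); o=monitor.get_obs(); print(o["joint_pos"].round(3),T[:3,3].round(3)); print(T[:3,:3].round(3)); print(o["clock"],o["eef_pos"],o["ft_force"])
print(proj([.538,.015,.067],K,T))
```

```text
[-0.025  0.464  0.324  1.433  0.     0.364] [0.538 0.013 0.372]
[[ 0.381 -0.883 -0.276]
 [ 0.925  0.363  0.114]
 [-0.001 -0.298  0.954]]
1.7 [ 0.60847009 -0.01487788  0.23038395] [-0.05804461 -0.50474917 -0.38471063]
(np.float64(324.170514786522), np.float64(95.91526116490436))
```

View pics/wrist1.png

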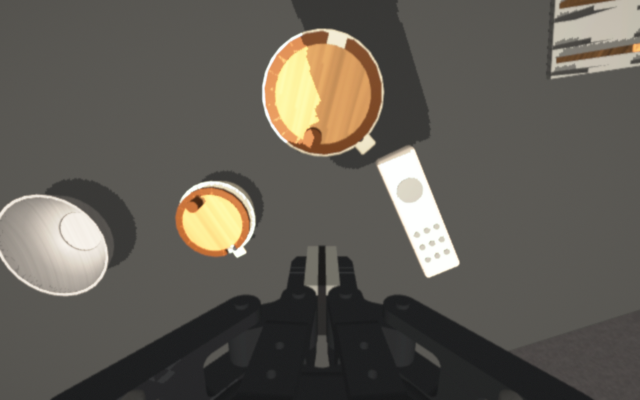

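The target box is centred near (323,93). Its lug is at (366,144), the notch at (338,40), and the knob top near (312,135).

Run:
```python
from h import *
p,d,K,T=load("wrist1")
cv2.imwrite("pics/w1z.png",cv2.resize(p[20:170,250:400],None,fx=4,fy=4,interpolation=cv2.INTER_CUBIC))
X=cloud(d,K,T)
m=(X[...,2]>.063)&(X[...,2]<.071)&(np.hypot(X[...,0]-.538,X[...,1]-.015)<.08)
c,n=cv2.findContours(m.astype(np.uint8),cv2.RETR_EXTERNAL,cv2.CHAIN_APPROX_NONE)
c=max(c,key=cv2.contourArea)[:,0]; P=np.array([onz(u,v,.067,K,T)[:2] for u,v in c])
(cx,cy),r=cv2.minEnclosingCircle(P.astype(np.float32)); print("circle",cx,cy,r)
e=cv2.fitEllipse(P.astype(np.float32));print(e)
k=X[(X[...,2]>.082)&(X[...,2]<.096)&(np.hypot(X[...,0]-.538,X[...,1]-.015)<.06)]; print("knob",len(k),k.mean(0),k.min(0),k.max(0))
C=np.array(e[0])
for nm,q in [("knobpt",k.mean(0)),("notch",onz(338,33,.067,K,T)),("lug",onz(367,145,.05,K,T))]:
    v=q[:2]-C; print(nm,q.round(4),np.hypot(*v).round(4),np.degrees(np.arctan2(v[1],v[0])).round(1))
```

```text
circle 0.5371174812316895 0.01388600841164589 0.05235174670815468
((0.5379107594490051, 0.013278534635901451), (0.10038390755653381, 0.10437045246362686), 141.8859405517578)
knob 288 [ 0.5655945  -0.00762287  0.08810886] [ 0.55787838 -0.01541774  0.0820157 ] [5.73508188e-01 1.46619366e-04 9.00910242e-02]
knobpt [ 0.5656 -0.0076  0.0881] 0.0347 -37.1
notch [0.4958 0.0448 0.067 ] 0.0526 143.2
lug [0.5962 0.0365 0.05  ] 0.0627 21.7
```

View pics/w1z.png

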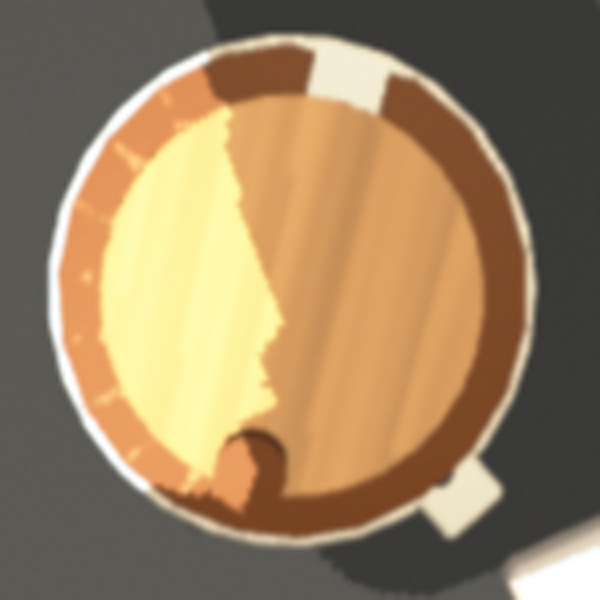

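{"method": "send_rows", "body": {
  "moves": [
    [0.0112, 0.0074, 0.03, 0],
    [0.0112, 0.0074, 0.03, 0],
    [0.0112, 0.0074, 0.03, 0],
    [0, 0, 0.03, 1],
    [0, 0, 0, 1],
    [0, 0, 0, 0.57],
    [0, 0, 0, 0],
    [0, 0, 0, 0]
  ]
}}

```text
clock: 2.5
eef_pos: [0.5859, 0.0196, 0.112]
tool_rot: [0.315, 0.949, 0.0, 0.0]
ft_force: [-0.5, -0.3, -0.0]
grip_width: 0.0001
```

Run:
```python
from h import *
p,d,K,T=snap("wrist","wrist2"); o=monitor.get_obs(); print(o["joint_pos"].round(3)); print(o["clock"],o["eef_pos"],o["ft_force"])
Rm=R.from_quat(o["tool_rot"]).as_matrix(); print("yaw x",np.degrees(np.arctan2(Rm[1,0],Rm[0,0])))
for P in ([.566,-.0081,.089],[.5373,.0136,.067],o["eef_pos"]): print(proj(P,K,T))
for k in [-60,0,60,120,180]:
  print(k,proj([.5373+.052*np.cos(np.radians(k)),.0136+.052*np.sin(np.radians(k)),.067],K,T))
```

```text
[0.033 0.483 0.04  1.127 0.    0.675]
2.55 [0.586088   0.01935547 0.1120329 ] [-0.82668883  0.24375017  0.33972155]
yaw x 143.19478429580283
(np.float64(260.43071204055514), np.float64(243.59109887119183))
(np.float64(264.00567608612187), np.float64(170.7563133611421))
(np.float64(322.43027947113046), np.float64(263.39576313521496))
-60 (np.float64(235.214294909757), np.float64(245.74882304275548))
0 (np.float64(317.8616880045045), np.float64(236.70237324212187))
60 (np.float64(353.2368299931126), np.float64(160.29080585072427))
120 (np.float64(297.5022802838266), np.float64(83.50817478765583))
180 (np.float64(202.54920911583775), np.float64(95.50358471428746))
```

View pics/wrist2.png

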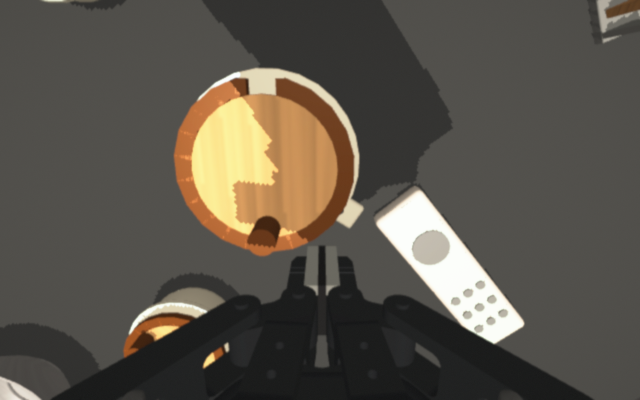

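{"method": "send_rows", "body": {
  "moves": [
    [0, 0, 0.02, 0],
    [0, 0, 0.018, 0],
    [0, 0, 0, 0],
    [0, -0.003, 0, 0],
    [0, -0.003, 0, 0],
    [0, 0, 0, 0],
    [0, 0, 0, 0]
  ]
}}

```text
clock: 3.25
eef_pos: [0.5832, 0.0135, 0.0742]
tool_rot: [0.317, 0.948, 0.0, 0.001]
ft_force: [0.3, -0.0, -0.4]
grip_width: -0.0003
```

Run:
```python
from h import *
p,d,K,T=snap("wrist","wrist3"); o=monitor.get_obs(); print(o["clock"],o["eef_pos"],o["ft_force"])
```

```text
3.3 [0.58320389 0.01358259 0.0740903 ] [-1.06398026  0.50848042 -0.64459162]
```

View pics/wrist3.png

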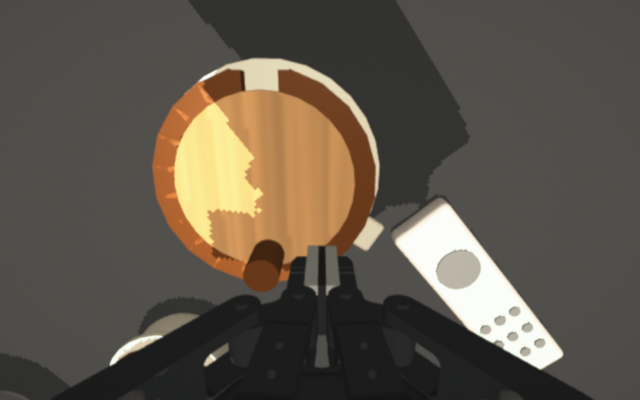

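{"method": "send_rows", "body": {
  "moves": [
    [0, -0.003, 0, 0],
    [0, -0.003, 0, 0],
    [0, 0, 0, 0],
    [-0.00122, -0.00224, 0, 0.6],
    [-0.00122, -0.00224, 0, 0.6],
    [-0.00122, -0.00224, 0, 0.6],
    [-0.00122, -0.00224, 0, 0.6],
    [-0.00122, -0.00224, 0, 0.6],
    [-0.00122, -0.00224, 0, 0.6],
    [-0.00122, -0.00224, 0, 0.6],
    [-0.00122, -0.00224, 0, 0.6]
  ]
}}

```text
clock: 4.4
eef_pos: [0.573, -0.0093, 0.0736]
tool_rot: [0.534, 0.845, 0.001, 0.0]
ft_force: [1.9, 3.8, -0.3]
grip_width: 0.0001
```

```bash
cat > st.py <<'E'
from h import *
import sys
t=sys.argv[1]
p,d,K,T=snap("wrist",t); o=monitor.get_obs(); print(o["clock"],o["eef_pos"],o["ft_force"],o["joint_pos"].round(2))
Rm=R.from_quat(o["tool_rot"]).as_matrix(); C=np.array([.5373,.0136,0]); a=Rm.T@(C-o["eef_pos"]); print("a",a.round(4),"yaw x",np.degrees(np.arctan2(Rm[1,0],Rm[0,0])).round(2))
X=cloud(d,K,T)
r=np.hypot(X[...,0]-C[0],X[...,1]-C[1])
m=(X[...,2]>.083)&(X[...,2]<.093)&(r<.06)
if m.any():
    k=X[m]; v=k.mean(0)-C; print("high pts",len(k),k.mean(0).round(4),np.degrees(np.arctan2(v[1],v[0])))
E
python3 st.py wrist4
```

```text
4.45 [ 0.57265657 -0.00963709  0.07353394] [ 2.24356507  2.75469879 -0.57698593] [-0.02  0.49 -0.05  1.02  0.    1.11]
a [ 0.0361 -0.0221  0.0735] yaw x 115.34
high pts 1716 [ 0.559  -0.0111  0.0879] -48.74165640460861
```

View pics/wrist4.png

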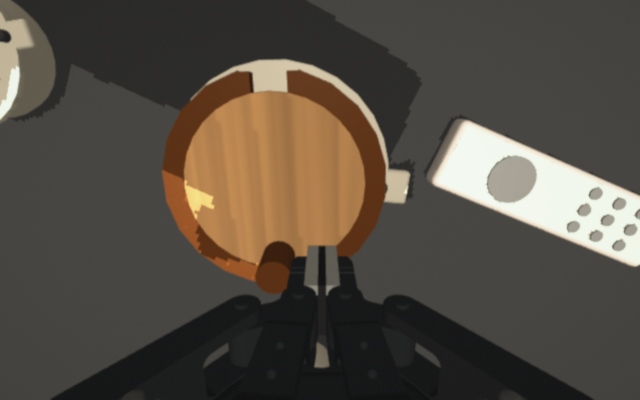

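The finger is in contact at about 3.6 N. The lid's notch is at (270,75), the lug at (400,186), and the knob top at (273,275).

Run:
```python
from h import *
C=np.array([.5373,.0136])
p,d,K,T=load("wrist4")
cv2.imwrite("pics/w4z.png",cv2.resize(p[45:295,150:430],None,fx=2.8,fy=2.4,interpolation=cv2.INTER_CUBIC))
for n,u,v,z in [("notch in",269.5,91,.067),("notchcorner L",250,72,.067),("notchcornerR",288,71,.067),("knob",273,276,.089),("lug c",400,186,.05),("lug out",411,186,.05)]:
    q=onz(u,v,z,K,T)[:2]-C; print(n,np.hypot(*q).round(4),np.degrees(np.arctan2(q[1],q[0])).round(1))
```

```text
notch in 0.0425 115.8
notchcorner L 0.0508 124.6
notchcornerR 0.0511 106.5
knob 0.0343 -63.1
lug c 0.0632 21.5
lug out 0.069 21.8
```

View pics/w4z.png

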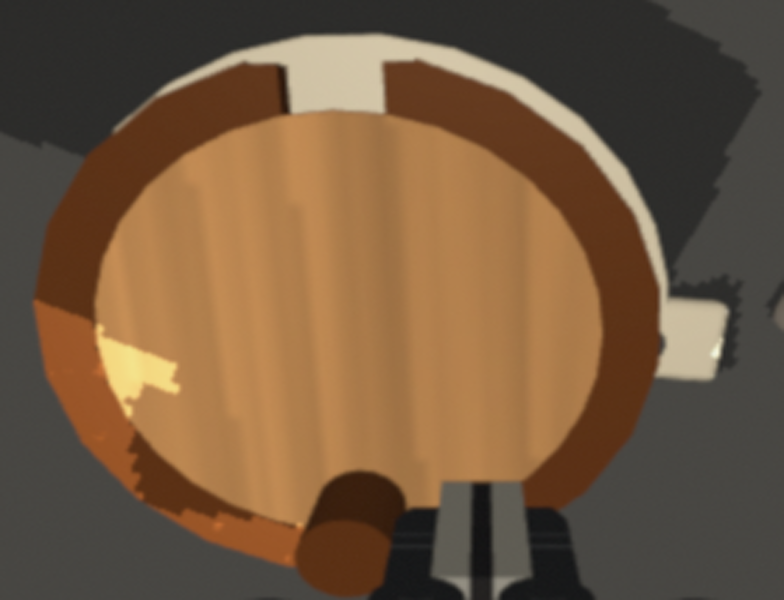

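{"method": "send_rows", "body": {
  "moves": [
    [-0.00165, -0.00295, 0, 0.8],
    [-0.00165, -0.00295, 0, 0.8],
    [-0.00165, -0.00295, 0, 0.8],
    [-0.00165, -0.00295, 0, 0.8],
    [-0.00165, -0.00295, 0, 0.8],
    [-0.00165, -0.00295, 0, 0.8],
    [-0.00165, -0.00295, 0, 0.8],
    [-0.00165, -0.00295, 0, 0.8],
    [-0.00165, -0.00295, 0, 0.8],
    [-0.00165, -0.00295, 0, 0.8],
    [-0.00165, -0.00295, 0, 0.8],
    [-0.00165, -0.00295, 0, 0.8]
  ]
}}

```text
clock: 5.65
eef_pos: [0.5396, -0.0296, 0.0738]
tool_rot: [0.864, 0.503, 0.001, 0.001]
ft_force: [4.0, -0.2, -1.7]
grip_width: 0.0001
```

```bash
python3 st.py wrist5
```

```text
5.7 [ 0.53887367 -0.02960629  0.07372354] [ 2.65987425 -0.59145807  0.36718324] [-0.05  0.44 -0.15  0.98 -0.    2.03]
a [ 0.0367 -0.0229  0.0737] yaw x 60.29
high pts 1717 [ 0.5306 -0.0193  0.0879] -101.4731444069576
```

View pics/wrist5.png

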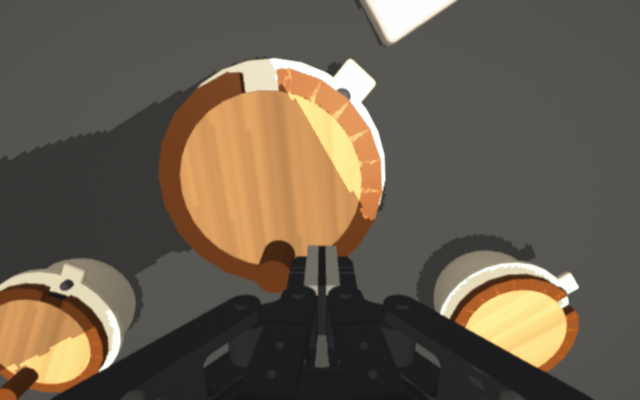

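Now the notch is at (260,75), the pin at (344,94), and the lug at (357,80).

Run:
```python
from h import *
C=np.array([.5373,.0136])
p,d,K,T=load("wrist5")
cv2.imwrite("pics/w5z.png",cv2.resize(p[45:135,220:400],None,fx=4,fy=4,interpolation=cv2.INTER_CUBIC))
for n,u,v,z in [("notch in",260,91,.067),("notchcorner L",243,72,.067),("notchcornerR",277,71,.067),("pin",344.5,94,.056),("lug out",364,70,.05)]:
    q=onz(u,v,z,K,T)[:2]-C; print(n,np.hypot(*q).round(4),np.degrees(np.arctan2(q[1],q[0])).round(1))
```

```text
notch in 0.0422 64.3
notchcorner L 0.0506 71.4
notchcornerR 0.0503 55.0
pin 0.0534 20.5
lug out 0.0676 20.2
```

View pics/w5z.png

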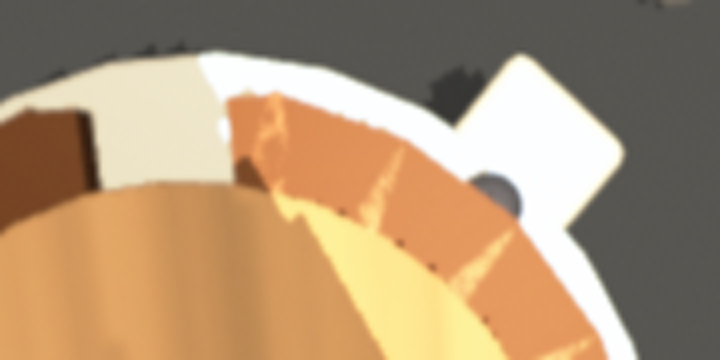

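{"method": "send_rows", "body": {
  "moves": [
    [-0.00165, -0.00295, 0, 0.8],
    [-0.00165, -0.00295, 0, 0.8],
    [-0.00165, -0.00295, 0, 0.8],
    [-0.00165, -0.00295, 0, 0.8],
    [-0.00165, -0.00295, 0, 0.8],
    [-0.00165, -0.00295, 0, 0.8],
    [-0.00165, -0.00295, 0, 0.8],
    [0, 0, 0, 0]
  ]
}}

```text
clock: 6.5
eef_pos: [0.516, -0.0243, 0.0737]
tool_rot: [0.969, 0.247, 0.0, 0.001]
ft_force: [1.4, -1.9, 0.0]
grip_width: -0.0001
```

```bash
python3 st.py wrist6; python3 -c "
from h import *
p,d,K,T=load('wrist6')
cv2.imwrite('pics/w6z.png',cv2.resize(p[45:135,220:400],None,fx=4,fy=4,interpolation=cv2.INTER_CUBIC))"
```

```text
6.55 [ 0.51598546 -0.02430664  0.07364779] [ 1.93065866 -2.26809295  0.74622283] [-0.05  0.4  -0.21  0.96 -0.    2.6 ]
a [ 0.0368 -0.0232  0.0736] yaw x 28.62
high pts 1722 [ 0.5141 -0.0109  0.0879] -133.34270899839095
```

View pics/w6z.png

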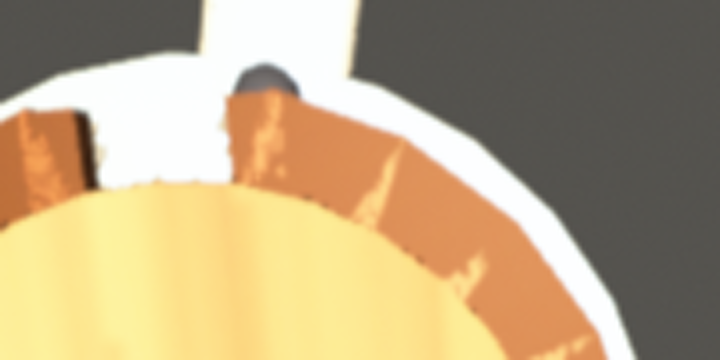

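Run:
```python
from h import *
C=np.array([.5373,.0136])
p,d,K,T=load("wrist6")
for n,u,v,z in [("notch in L",220+100/4,45+187/4,.067),("notch in R",220+235/4,45+183/4,.067),("notchcorner L",220+88/4,45+113/4,.067),("notchcornerR",220+228/4,45+95/4,.067),("pin",220+266/4,45+92/4,.056),("lug",220+280/4,45+40/4,.05)]:
    q=onz(u,v,z,K,T)[:2]-C; print(n,np.hypot(*q).round(4),np.degrees(np.arctan2(q[1],q[0])).round(1))
```

```text
notch in L 0.0425 41.1
notch in R 0.0422 21.4
notchcorner L 0.05 40.1
notchcornerR 0.0509 23.1
pin 0.0524 20.0
lug 0.0586 19.7
```

{"method": "send_rows", "body": {
  "moves": [
    [-0.0013, -0.0023, 0, 0.63],
    [-0.0013, -0.0023, 0, 0.63],
    [-0.0013, -0.0023, 0, 0.63],
    [0, 0, 0, 0],
    [0, 0, 0, 0]
  ]
}}

```text
clock: 7.05
eef_pos: [0.5091, -0.0196, 0.0735]
tool_rot: [0.988, 0.154, -0.0, 0.0]
ft_force: [0.8, -2.6, 1.1]
grip_width: -0.0001
```

```bash
python3 st.py wrist7; python3 -c "
from h import *
p,d,K,T=load('wrist7')
cv2.imwrite('pics/w7z.png',cv2.resize(p[45:135,220:400],None,fx=4,fy=4,interpolation=cv2.INTER_CUBIC))"
```

```text
7.1 [ 0.50912435 -0.01958439  0.07348947] [ 1.12054451 -3.69462195  2.00153983] [-0.04  0.39 -0.23  0.96 -0.    2.79]
a [ 0.037  -0.0231  0.0735] yaw x 17.74
high pts 1719 [ 0.5099 -0.0062  0.0879] -144.08639981325197
```

View pics/w7z.png

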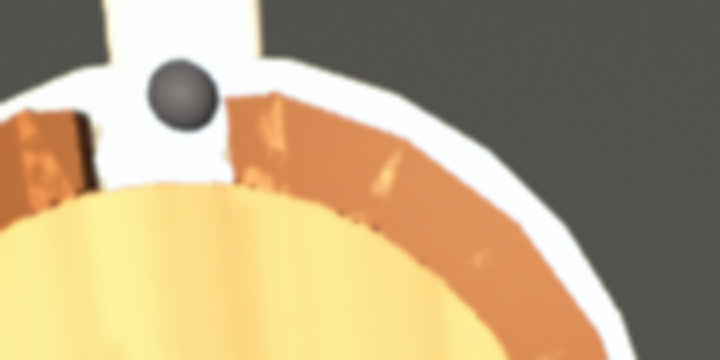

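Run:
```python
from h import *
C=np.array([.5373,.0136])
p,d,K,T=load("wrist7")
for n,u,v,z in [("notch in L",220+100/4,45+187/4,.067),("notch in R",220+235/4,45+183/4,.067),("notchcorner L",220+86/4,45+113/4,.067),("notchcornerR",220+226/4,45+96/4,.067),("pin",220+183/4,45+95/4,.0565),("lug",220+186/4,45+30/4,.05)]:
    q=onz(u,v,z,K,T)[:2]; print(n,q.round(4),np.hypot(*(q-C)).round(4),np.degrees(np.arctan2(*(q-C)[::-1])).round(1))
```

```text
notch in L [0.574  0.0351] 0.0425 30.4
notch in R [0.5788 0.0214] 0.0422 10.7
notchcorner L [0.5807 0.0383] 0.05 29.6
notchcornerR [0.5869 0.0246] 0.0508 12.5
pin [0.5858 0.0308] 0.0515 19.5
lug [0.5928 0.0333] 0.0589 19.6
```

{"method": "send_rows", "body": {
  "moves": [
    [-0.0004, -0.0007, 0, 0.2],
    [0, 0, 0, 0],
    [0, 0, 0, 0],
    [0, 0.005, 0, 0],
    [0, 0.007, 0, 0],
    [0, 0, -0.015, 0],
    [0, 0, -0.02, 0],
    [0, 0, -0.02, 0],
    [0, 0, 0, 0]
  ]
}}

```text
clock: 8.0
eef_pos: [0.5137, -0.0301, 0.1306]
tool_rot: [0.99, 0.143, 0.002, -0.0]
ft_force: [-0.2, -0.9, 0.2]
grip_width: -0.0
```

```bash
python3 st.py wrist8; python3 -c "
from h import *
C=np.array([.5373,.0136])
p,d,K,T=load('wrist8')
u,v=map(int,proj([.586,.031,.06],K,T)); print(u,v); u=max(u,60);v=max(v,45)
cv2.imwrite('pics/w8z.png',cv2.resize(p[v-45:v+45,u-60:u+60],None,fx=5,fy=5,interpolation=cv2.INTER_CUBIC))"
```

```text
8.05 [ 0.51269874 -0.03006262  0.12906932] [ 0.02087898 -0.19322553 -0.90435591] [-0.06  0.33 -0.14  1.09  0.    2.79]
a [ 0.0357 -0.0349  0.1292] yaw x 16.49
high pts 585 [0.5044 0.0014 0.0879] -159.732627809911
258 79
```

View pics/w8z.png

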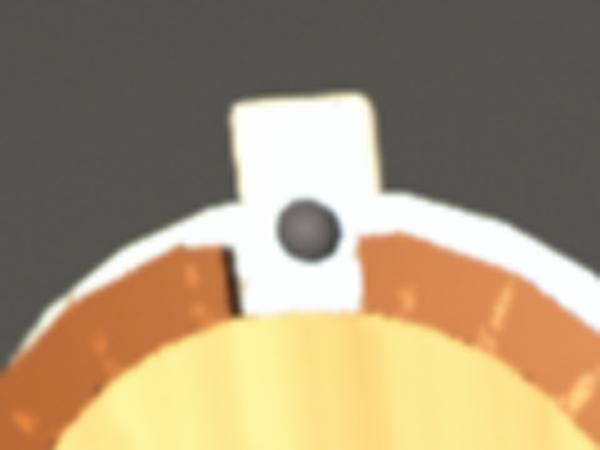

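View pics/wrist8.png

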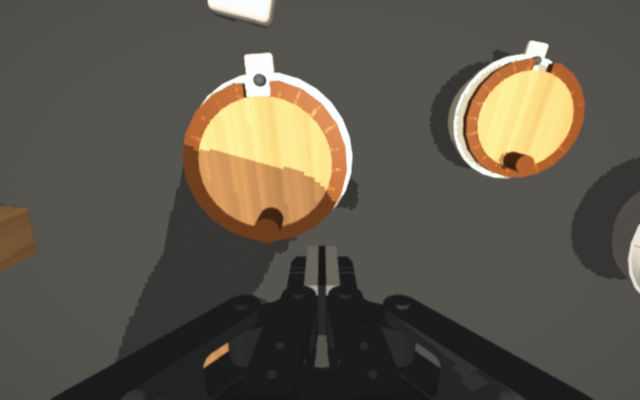

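Run:
```python
from h import *
C=np.array([.5373,.0136])
p,d,K,T=load("wrist8")
A=onz(243.6,83.6,.067,K,T)[:2];B=onz(270,81.6,.067,K,T)[:2];P=onz(260,80.2,.0565,K,T)[:2]
for q in (A,B,(A+B)/2,P): print(q.round(4),np.hypot(*(q-C)).round(4),np.degrees(np.arctan2(*(q-C)[::-1])).round(1))
```

```text
[0.5813 0.0373] 0.05 28.3
[0.5868 0.0226] 0.0503 10.3
[0.5841 0.03  ] 0.0496 19.3
[0.5859 0.0304] 0.0514 19.1
```

The notch is at 19.3° and the pin at 19.1°, so they are aligned. Next I press at the lid centre.

{"method": "send_rows", "body": {
  "moves": [
    [0.018, -0.0175, 0, 0],
    [0.018, -0.0175, 0, 0],
    [0, 0, 0.03, 0],
    [0, 0, 0.02, 0],
    [0, 0, 0.008, 0],
    [0, 0, 0, 0],
    [0, 0, 0.002, 0],
    [0, 0, 0.002, 0],
    [0, 0, 0.002, 0],
    [0, 0, 0.002, 0],
    [0, 0, 0, 0]
  ]
}}

```text
clock: 9.15
eef_pos: [0.5372, 0.0136, 0.0636]
tool_rot: [0.99, 0.143, 0.001, 0.0]
ft_force: [-0.9, -0.8, 4.7]
grip_width: 0.0002
```

{"method": "send_rows", "body": {
  "moves": [
    [0, 0, 0.002, 0],
    [0, 0, 0.002, 0],
    [0, 0, 0.001, 0],
    [0, 0, 0, 0],
    [0, 0, 0, 0]
  ]
}}

```text
clock: 9.65
eef_pos: [0.5372, 0.0136, 0.0587]
tool_rot: [0.99, 0.143, 0.001, 0.0]
ft_force: [-1.1, -0.5, 4.8]
grip_width: -0.0
```

{"method": "send_rows", "body": {
  "moves": [
    [0, 0, 0.001, 0],
    [0, 0, 0.001, 0],
    [0, 0, 0, 0]
  ]
}}

```text
clock: 9.95
eef_pos: [0.5373, 0.0136, 0.0583]
tool_rot: [0.99, 0.143, 0.002, 0.0]
ft_force: [-5.0, -0.6, 15.3]
grip_width: -0.0001
```

The force rose to 15 N at z = 0.0583, so the lid has bottomed out. I'll retreat and check.

{"method": "send_rows", "body": {
  "moves": [
    [0, 0, -0.003, 0],
    [0, 0, -0.01, 0],
    [0, 0, -0.03, 0],
    [0, 0, -0.03, 0],
    [-0.04, 0, -0.02, 0],
    [-0.04, 0, -0.01, 0],
    [0, 0, 0, 0],
    [0, 0, 0, 0]
  ]
}}

```text
clock: 10.75
eef_pos: [0.4599, -0.0092, 0.1593]
tool_rot: [0.99, 0.143, 0.001, 0.0]
ft_force: [0.7, -1.2, 0.2]
grip_width: 0.0002
```

```bash
python3 st.py wrist9
python3 - <<'E'
from h import *
snap("scene","scene9"); snap("side","side9")
C=np.array([.5373,.0136])
p,d,K,T=load('wrist9'); X=cloud(d,K,T); r=np.hypot(X[...,0]-C[0],X[...,1]-C[1])
p0,d0,K0,T0=load('wrist1'); X0=cloud(d0,K0,T0); r0=np.hypot(X0[...,0]-C[0],X0[...,1]-C[1])
print("lid z now",np.median(X[...,2][r<.02]),"before",np.median(X0[...,2][r0<.02]))
print("table", np.median(X[...,2][(r>.09)&(r<.12)]),np.median(X0[...,2][(r0>.09)&(r0<.12)]))
for n in("scene","side"):
    a=load(n+"0")[0];b=load(n+"9")[0]; df=(cv2.absdiff(a,b).max(2)>40)
    for nm,(x,y) in dict(scene=dict(block=(409,217),rack=(420,257),remote=(310,272),bowl=(218,200)),side=dict(block=(233,192),rack=(280,160),remote=(354,202),bowl=(384,304)))[n].items(): print(n,nm,df[y-20:y+20,x-20:x+20].sum())
E
```

```text
10.8 [ 0.46050932 -0.00898594  0.15892163] [-0.21964816  0.33409691  0.58952275] [-0.02  0.21 -0.23  1.13  0.    2.83]
a [0.0797 0.     0.1591] yaw x 16.48
lid z now 0.05828021803412528 before 0.06726546064612715
table -0.0006771701968068533 -0.0006219903438076102
scene block 0
scene rack 0
scene remote 0
scene bowl 0
side block 0
side rack 1151
side remote 0
side bowl 0
```

View pics/wrist9.png

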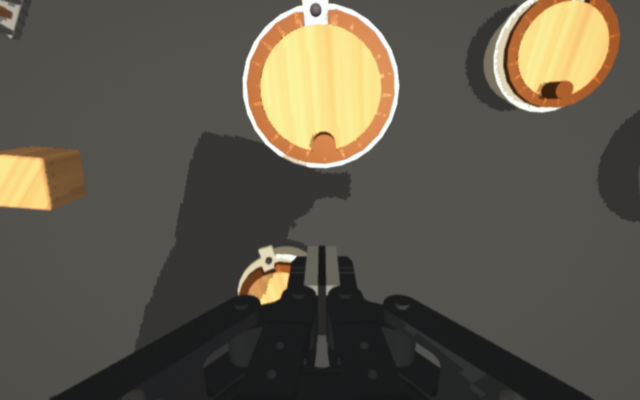

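View pics/scene9.png

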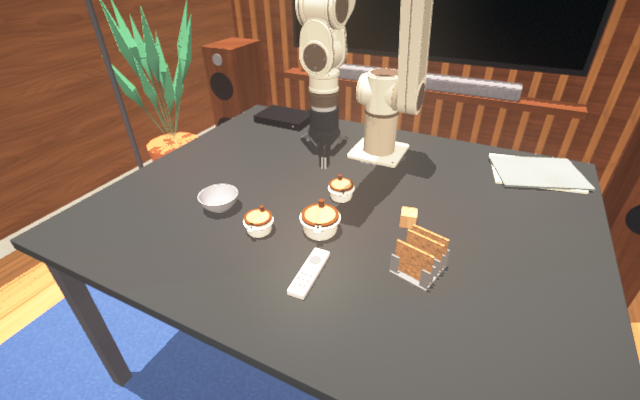

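The wrist picture shows the lid down, with the pin at (316,10) inside the notch. Nothing else has moved. The side-view difference at the rack is most likely the arm standing in front of it, because the scene view shows no change there.

```bash
python3 -c "
from workcell import order
print(order.job_done())"
```

```text
the job is handed in; nothing more can be done
None
```

The trinket box is shut and the job is handed in. I pushed the knob of the largest box about 123° clockwise with the closed fingertips. I then pressed the lid home at its centre and backed the arm off. It took about 11 s of the 48 s allowed.

- **Alignment:** before pressing, the notch was at 19.3° and the pin at 19.1°, about 0.2 mm apart sideways.
- **Pressing:** the lid went down steadily at about 5 N, then the force rose to 15 N at z = 0.0583 m, which showed it had bottomed out.
- **Lid height afterwards:** the depth reading of the lid's top went from 67.3 mm to 58.3 mm, against 58.5 mm when home. The last wrist picture shows the pin inside the notch.
- **Bystanders:** the scene camera showed no change at the remote, block, bowl or rack. The side camera did show a difference at the rack. I took that to be the arm in front of it, but I did not open the side picture to confirm.
- **Small disagreement:** the pin's angle read between 19° and 22° in different pictures, so I aligned using the notch and pin measured in the same picture.

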